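# Stand a lying damper up against the stop

### The job

Of the three dampers lying in the lanes of the board, take the one with the red band: slide it along its lane until its foot butts against the red stop, then raise its rod end, keeping the foot down on the board and at the stop while it tips up, until it stands upright on its foot against the stop in that same lane; then let go. Leave the blue-banded and yellow-banded dampers lying where they are.

Things in the scene. Friction and masses are not known exactly. Their poses are not given: they have to be found in the camera images.
- damper_red: Damper, red band round its middle, 0.6 kg: steel tube 50 mm dia, 110 long, flat foot; then rod 14 mm dia, 60 long; then nut 22 mm dia, 12 long. Origin: centre of foot face; z runs foot to nut. Starts lying in any lane, foot 18 to 36 mm short of the stop, rod towards robot, axis 31 mm above bench. Pinched at about 8 N across the rod it swings between the pads, so the tool can stay pointing down.
- damper_blue: Bystander: damper of the same shape, size and frame as the red-banded one, with a blue band; lies in another lane. Origin: centre of its foot; z runs from foot to nut.
- damper_yellow: Bystander: damper of the same shape, size and frame as the red-banded one, with a yellow band; lies in another lane. Origin: centre of its foot; z runs from foot to nut.
- board: Fixed board 250 x 310 mm, 6 thick; red stop across its end, upright face 60 mm high above the board. Origin: foot of that face, mid-width, at bench level (6 below board top). x points into the stop, away from the dampers (board spans x -220 to 30 mm); y along the stop; z up. Lanes along x at y = -100, 0, 100 mm, between black rails 8 high, 56 apart inside, reaching 100 mm from the stop.

How it is judged:
On the way, in this order (a step that is already met when the one before it is completed fails the run):
1. the red-banded damper, still lying (within 20 degrees of level), has its foot within 12 mm of the stop (x of damper_red in the frame of board above -0.012 m and angle between damper_red's own z axis and vertical above 1.22 rad and z of damper_red in the frame of board below 0.051 m), for 0.1 s.
2. it is tipped half-way (25 to 65 degrees from vertical) with the centre of its foot within 40 mm of the stop and down on the board (x of damper_red in the frame of board above -0.04 m and z of damper_red in the frame of board below 0.046 m and angle between damper_red's own z axis and vertical between 0.436 and 1.134 rad), for 0.1 s.
At the end, for the whole second after the job is handed in: The red-banded damper stands upright (within 10 degrees), released and at rest, its foot flat on the board in its own lane with the tube no more than 20 mm from the stop; the other two dampers still lie within 20 mm of where they were (angle between damper_red's own z axis and vertical below 0.18 rad and distance of damper_red from where it was at the start of the episode below 0.06 m and x of damper_red in the frame of board between -0.045 and 0 m and z of damper_red in the frame of board between -0.002 and 0.012 m and linear speed of damper_red below 0.02 m/s and angular speed of damper_red below 0.1 rad/s and angle between each of damper_blue, damper_yellow's own z axis and vertical above 1.4 rad and distance of each of damper_blue, damper_yellow from where it was at the start of the episode below 0.02 m); the robot touches nothing.
It fails at once if the red-banded damper's foot is lifted clear of the board (centre of the foot more than 55 mm above the bench; 31 mm when lying) (z of damper_red in the frame of board above 0.055 m).
It fails at once if the blue-banded or yellow-banded damper is moved by more than 25 mm or stood up (distance of any of damper_blue, damper_yellow from where it was at the start of the episode above 0.025 m or angle between any of damper_blue, damper_yellow's own z axis and vertical below 1.2 rad).
It also fails if it takes over 42 s, if anything falls off the work surface, if the arm or the gripper's body presses on something with over 40 N, if the wrist force passes 120 N, or if a joint passes its speed limit or range.

### The arm

A 6-joint arm with a two-finger parallel gripper is mounted at the origin on the work surface. World frame = base frame: x ahead of the robot, y to its left, z up, the work surface at z = 0. Lengths are in m, angles in rad, forces in N, time in s.
With the tool pointing down it reaches from about 0.35 to 0.925 m from the base axis. Payload 6.4 kg.
Tool frame: the origin (TCP) lies at the very end of the fingers, on their centre line; the grasp point (between the pads) lies 19 mm behind it (bot.grip_depth is the distance from the TCP to the grasp point, in m); x points along the fingers, y is the direction in which the jaws open and shut, and the axes are right-handed (so a half turn about x gives the same grasp; the last joint's range is limited). The gripper opens to 85 mm and grips with 20 to 120 N. Pads are 22 mm wide; open, the fingers measure 114 mm over their backs; the gripper's body (76 mm by 85 mm) begins 54 mm behind the grasp point. The pads swing forward as they close: fully open they stand 13 mm farther back than shut.
Start: joints at [1.14, 0.245, 1.558, -0, 1.339, -0.174], TCP at [0.165, 0.629, 0.231] pointing down, gripper open.
Joint ranges: [-3.13, 3.13], [-1.02, 2.26], [0.13, 2.54], [-0.95, 4.09], [0.21, 2.88], [-2.74, 2.74]. Speed limits (rad/s): [2.57, 2.57, 3.14, 3.14, 3.14, 3.14].

### API

Orientations are given as a unit quaternion [x, y, z, w].
In Python, from workcell import bot gives the robot as it stands. The module is installed in compiled form; this text tells all that it offers.
- The arm moves only by the tool servo_tool, never from a script. Its argument "rows" is a list of rows, each a list of 5 numbers: the finger opening in m, from 0 to 0.0854, then the shift along the tool's x, y, z in m, then the turn about the tool's x in degrees. A call has 1 to 8 rows; each row is the pose to reach, as a shift and turn from the pose commanded when the call began, along the tool's axes at that moment; what a row does not reach only later rows make up. A row lasts 1/10 s, in which the tool goes at most 50 mm and 8.59 degrees, less where a joint would pass 70% of its speed; a pose out of reach is approached as far as the arm can. A call with a gripper value outside its range is refused whole. The fingers move at their own pace and stop on an object; "grip_force" is the grip in N (left out, the last holds). Time passes only in rows, so rows that repeat a pose let the fingers close. It gives the time, the measured TCP pose, the force and the opening at its end, in the units of the state.
- bot.read_state(): the state, without advancing time (a new reading comes with each control period).
- bot.read_camera(name): name is "scene" or "top" or "wrist"; returns a dict with "frame" (384x512x3 uint8, red, green, blue), "camera_matrix" (3x3 intrinsics, pixels), "world_from_camera" (4x4, takes a point from camera to world coordinates). Camera axes: x right, y up, looking along -z (the intrinsics and any distortion apply to the point x, -y, -z); pixel columns grow to the right and rows downward; lengths in m; the calibration is good to about 2 mm. A picture is of the moment at which its call begins. There is no depth.
- bot.job_done(): hands the job in, once; it reports no verdict.
The state is a dict: "clock": time; "qpos": joint angles; "dq": joint speeds; "joint_efforts": joint torques, N m; "ee_pos": TCP position; "tcp_rot": TCP orientation; "ft_force": force on the tool from outside, world axes, zero at the start; "ft_torque": the same for the moment, N m; "gripper_width": opening from 0.0 (shut) to 1.0 (fully open).
Only numpy, scipy, OpenCV 4.12 (cv2) and the standard library are available. Lean on these libraries where they do the work, as an engineer would, in place of code of your own. Each camera call takes 0.05 s, during which the arm holds its last target. There are 200 camera calls.

## Working session

There is one attempt and no reset: what is moved stays moved. The work goes in short steps, Python scripts to look and compute and a tool call to move; the robot and the scene stay as the last step left them, time stands still between calls to the robot, and variables do not carry over. Pictures are saved under pics/ and viewed, about 8 in all and at most 12, crops included, and the job is handed in when it is done.

Besides the shell and the picture viewer there is one more tool, called after "Call:" in YAML: its name, and indented under it one key for each argument. servo_tool: Moves the arm, as the interface text tells. Its arguments: {"type":"object","properties":{"rows":{"type":"array","items":{"type":"array","items":{"type":"number"}}},"grip_force":{"type":"number"}},"required":["rows"]}

```bash
mkdir -p pics
cat > h.py <<'E'
import numpy as np, cv2
from workcell import bot
def save(c,n):
    cv2.imwrite(f'pics/{n}.png',c['frame'][:,:,::-1])
def ray(c,u,v,z):
    K=np.array(c['camera_matrix']);T=np.array(c['world_from_camera'])
    d=np.linalg.inv(K)@[u,v,1];d=T[:3,:3]@[d[0],-d[1],-d[2]];o=T[:3,3]
    return o+d*(z-o[2])/d[2]
E
python3 - <<'E'
from h import *
a=bot.read_camera('top');b=bot.read_camera('scene')
save(a,'t0');save(b,'s0')
cv2.imwrite('pics/both.png',np.hstack([a['frame'],b['frame']])[:,:,::-1][:, :])
for c in(a,b):print(c['world_from_camera'][:3,3] if 0 else np.array(c['world_from_camera']).round(3),np.array(c['camera_matrix']).round(1))
s=bot.read_state();print(s)
E
```

```text
[[-0.002  0.991 -0.132  0.531]
 [-1.    -0.     0.011  0.016]
 [ 0.01   0.132  0.991  0.78 ]
 [ 0.     0.     0.     1.   ]] [[480.3   0.  259.1]
 [  0.  480.3 187.5]
 [  0.    0.    1. ]]
[[-0.816 -0.377  0.437  0.917]
 [ 0.577 -0.538  0.614  0.406]
 [ 0.004  0.753  0.657  0.472]
 [ 0.     0.     0.     1.   ]] [[451.9   0.  252.5]
 [  0.  451.9 183.5]
 [  0.    0.    1. ]]
{'clock': 0.1, 'qpos': array([ 1.13992773e+00,  2.45770711e-01,  1.55888311e+00, -1.70429845e-05,
        1.33866238e+00, -1.74082608e-01]), 'dq': array([ 6.34006341e-04, -2.55189771e-03,  8.05418723e-05,  1.93757038e-04,
       -1.19488376e-03,  3.68877185e-04]), 'joint_efforts': array([ 4.02312908e-04, -4.30664384e+01, -3.27129686e+01, -1.81598939e-04,
        2.76398649e-03,  4.97146857e-06]), 'ee_pos': array([0.16486285, 0.62823973, 0.2302784 ]), 'tcp_rot': array([ 0.08995347,  0.70146238, -0.09112036,  0.70111053]), 'ft_force': array([ 0.46416988,  0.27093438, -0.97079874]), 'ft_torque': array([ 0.00036398, -0.01234297, -0.02414472]), 'gripper_width': 0.999088857205986}
```

View pics/t0.png

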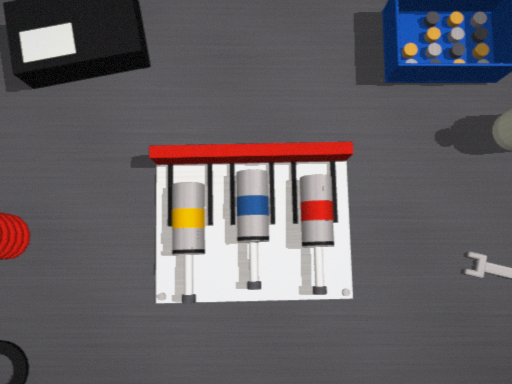

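View pics/s0.png

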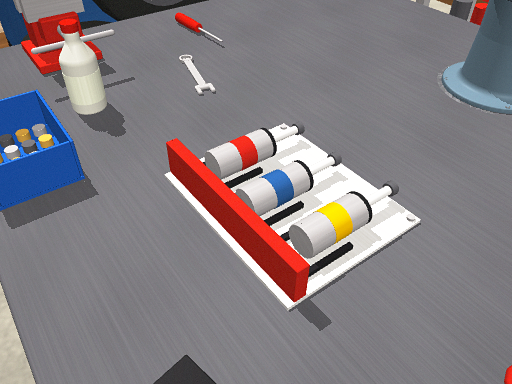

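The top view shows red in the right lane: band at (317,210), nut at (319,290), tube foot near row 176, stop across rows 143–162. The scene view agrees. Yellow is in the left lane and blue in the middle. Next I'll measure the key points.

```bash
cat > m.py <<'E'
from h import *
c=dict(bot.read_camera('top'));f=c['frame'].astype(int)
hsv=cv2.cvtColor(c['frame'],cv2.COLOR_RGB2HSV)
red=((hsv[...,0]<8)|(hsv[...,0]>172))&(hsv[...,1]>150)&(hsv[...,2]>60)
n,l,st,ce=cv2.connectedComponentsWithStats(red.astype(np.uint8))
for i in range(1,n):
    if st[i,4]>150: 
        r=cv2.minAreaRect(np.argwhere(l==i)[:,::-1].astype(np.float32)); print(st[i],ce[i].round(1),r)
dark=(hsv[...,2]<75)
print('rows at cols:')
for u in (200,280,343): print(u,[(v,tuple(f[v,u])) for v in range(140,172,1)] if u==280 else '')
print('damper col 317', [(v,tuple(f[v,317])) for v in range(160,182)])
print('nut row 290', [(u,f[290,u].sum()) for u in range(305,335)],'col', [(v,f[v,319].sum()) for v in range(280,304)])
print('tube row 195', [(u,f[190,u].sum()) for u in range(294,340)])
print('rod row 260', [(u,f[262,u].sum()) for u in range(308,332)])
E
python3 m.py
```

```text
[ 149  142  204   22 3741] [250.6 152.4] ((250.56686401367188, 152.57461547851562), (19.12591552734375, 203.27804565429688), 88.75463104248047)
[301 200  33  21 619] [316.9 210.1] ((316.92230224609375, 209.82421875), (19.48757553100586, 32.336524963378906), 87.95458984375)
[   0  213   30   46 1130] [ 12.5 235.8] ((14.5, 235.5), (45.0, 29.0), 90.0)
rows at cols:
200 
280 [(140, (np.int64(90), np.int64(89), np.int64(92))), (141, (np.int64(92), np.int64(89), np.int64(92))), (142, (np.int64(118), np.int64(85), np.int64(89))), (143, (np.int64(197), np.int64(44), np.int64(39))), (144, (np.int64(214), np.int64(39), np.int64(26))), (145, (np.int64(214), np.int64(33), np.int64(19))), (146, (np.int64(216), np.int64(36), np.int64(23))), (147, (np.int64(213), np.int64(32), np.int64(11))), (148, (np.int64(215), np.int64(38), np.int64(26))), (149, (np.int64(216), np.int64(35), np.int64(26))), (150, (np.int64(219), np.int64(41), np.int64(26))), (151, (np.int64(217), np.int64(34), np.int64(22))), (152, (np.int64(220), np.int64(37), np.int64(27))), (153, (np.int64(217), np.int64(36), np.int64(20))),
[... 4217 characters left out ...]
213)), (333, np.int64(124)), (334, np.int64(97)), (335, np.int64(164)), (336, np.int64(436)), (337, np.int64(663)), (338, np.int64(713)), (339, np.int64(718))]
rod row 260 [(308, np.int64(526)), (309, np.int64(536)), (310, np.int64(549)), (311, np.int64(645)), (312, np.int64(707)), (313, np.int64(672)), (314, np.int64(536)), (315, np.int64(524)), (316, np.int64(621)), (317, np.int64(687)), (318, np.int64(708)), (319, np.int64(715)), (320, np.int64(714)), (321, np.int64(693)), (322, np.int64(657)), (323, np.int64(669)), (324, np.int64(715)), (325, np.int64(718)), (326, np.int64(715)), (327, np.int64(719)), (328, np.int64(715)), (329, np.int64(716)), (330, np.int64(718)), (331, np.int64(713))]
```

```bash
cat > m2.py <<'E'
from h import *
from scipy.spatial.transform import Rotation as R
c=bot.read_camera('top');p=lambda n,u,v,z:print(n,ray(c,u,v,z).round(4))
p('stop bottom @280',280,162,.006);p('stop bottom@317',317,161.2,.006);p('stop top@280',280,155.1,.066)
p('foot top edge',316.5,173.6,.05)
p('band centre',316.9,210.1,.056)
p('nut ctr',319.4,290,.035);p('nut end hi',319.4,294.3,.031);p('nut near',319.4,286.3,.042)
p('rod 262',318.8,262.5,.035);p('tube end',317.5,245,.056)
p('board nl',157,302,.006);p('board nr',352,298,.006)
p('board tl',157,162,.006);
s=bot.read_state();r=R.from_quat(s['tcp_rot']).as_matrix();print(r.round(3),s['clock'])
E
python3 m2.py
```

```text
stop bottom @280 [ 0.6759 -0.0263  0.006 ]
stop bottom@317 [ 0.6772 -0.087   0.006 ]
stop top@280 [ 0.6752 -0.0231  0.066 ]
foot top edge [ 0.6495 -0.08    0.05  ]
band centre [ 0.5926 -0.0788  0.056 ]
nut ctr [ 0.4724 -0.0832  0.035 ]
nut end hi [ 0.4656 -0.0836  0.031 ]
nut near [ 0.4784 -0.0824  0.042 ]
rod 262 [ 0.5138 -0.083   0.035 ]
tube end [ 0.5402 -0.0788  0.056 ]
board nl [0.4523 0.1688 0.006 ]
board nr [ 0.4576 -0.1384  0.006 ]
board tl [0.6759 0.1747 0.006 ]
[[-0.001  0.254  0.967]
 [-0.001  0.967 -0.254]
 [-1.    -0.001 -0.   ]] 0.2
```

Call:
servo_tool:
  rows:
    - [0.05, 0.05, -0.6, 0.513, -15.9]
    - [0.05, 0.05, -0.6, 0.513, -15.9]
    - [0.05, 0.05, -0.6, 0.513, -15.9]
    - [0.05, 0.05, -0.6, 0.513, -15.9]
    - [0.05, 0.05, -0.6, 0.513, -15.9]
    - [0.05, 0.05, -0.6, 0.513, -15.9]
    - [0.05, 0.05, -0.6, 0.513, -15.9]
    - [0.05, 0.05, -0.6, 0.513, -15.9]
  grip_force: 8

```text
clock: 1.0
ee_pos: [0.3393, 0.2676, 0.206]
tcp_rot: [-0.007, 0.707, 0.008, 0.707]
ft_force: [-0.1, -0.5, 0.0]
gripper_width: 0.588
```

Call:
servo_tool:
  rows:
    - [0.05, 0.05, -0.35, 0.162, 0]
    - [0.05, 0.05, -0.35, 0.162, 0]
    - [0.05, 0.05, -0.35, 0.162, 0]
    - [0.05, 0.05, -0.35, 0.162, 0]
    - [0.05, 0.05, -0.35, 0.162, 0]
    - [0.05, 0.05, -0.35, 0.162, 0]
    - [0.05, 0.05, -0.35, 0.162, 0]
    - [0.05, 0.05, -0.35, 0.162, 0]

```text
clock: 1.8
ee_pos: [0.5088, -0.0799, 0.1557]
tcp_rot: [-0.007, 0.707, 0.007, 0.707]
ft_force: [0.5, 0.5, 0.5]
gripper_width: 0.587
```

Call:
servo_tool:
  rows:
    - [0.05, 0, 0, 0, 0]
    - [0.05, 0, 0, 0, 0]

```text
clock: 2.0
ee_pos: [0.5079, -0.0777, 0.1556]
tcp_rot: [-0.007, 0.707, 0.007, 0.707]
ft_force: [-1.0, 0.9, 0.2]
gripper_width: 0.586
```

Run:
```python
from h import *
from scipy.spatial.transform import Rotation as R
s=bot.read_state();print(s['clock'],s['ee_pos'].round(4),R.from_quat(s['tcp_rot']).as_matrix().round(3),s['gripper_width'],bot.grip_depth)
w=bot.read_camera('wrist');save(w,'w1')
p=s['ee_pos']
T=np.array(w['world_from_camera']);K=np.array(w['camera_matrix'])
def proj(P):
    q=T[:3,:3].T@(np.array(P)-T[:3,3]);q=q*[1,-1,-1];q=K@q;return (q[:2]/q[2]).round(1)
print('tcp',proj(p),'nut',proj([.4724,-.0832,.035]),'rod mid',proj([.51,-.083,.031]),'band',proj([.5926,-.0788,.056]))
```

```text
2.0 [ 0.5079 -0.0777  0.1556] [[-0.001 -0.019  1.   ]
 [ 0.001  1.     0.019]
 [-1.     0.001 -0.001]] 0.5859907010918611 0.0187
tcp [254.4 246.9] nut [249.7 145.6] rod mid [249.6 184.2] band [252.4 274.1]
```

View pics/w1.png

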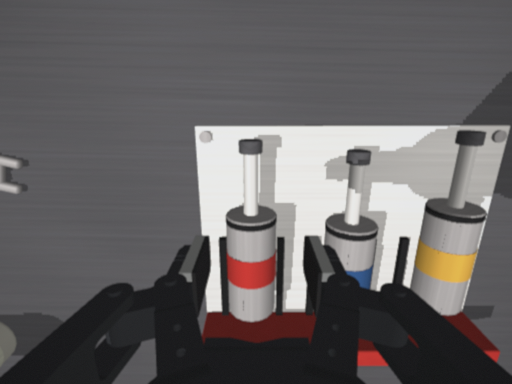

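The wrist view puts the nut at (250,147) and the rod along column 251, within about 1 px of the prediction. I'll descend and pinch.

Call:
servo_tool:
  rows:
    - [0.05, 0.03, -0.005, 0.001, 0]
    - [0.05, 0.07, -0.005, 0.001, 0]
    - [0.05, 0.11, -0.005, 0.001, 0]
    - [0.05, 0.13, -0.005, 0.001, 0]
    - [0.05, 0.142, -0.005, 0.001, 0]
    - [0.05, 0.142, -0.005, 0.001, 0]
    - [0.03, 0.142, -0.005, 0.001, 0]

```text
clock: 2.75
ee_pos: [0.5101, -0.082, 0.0152]
tcp_rot: [-0.008, 0.706, 0.007, 0.708]
ft_force: [-0.7, -0.1, 0.1]
gripper_width: 0.424
```

Call:
servo_tool:
  rows:
    - [0, 0, 0, 0, 0]
    - [0, 0, 0, 0, 0]
    - [0, 0, 0, 0, 0]
    - [0, 0, 0, 0, 0]
    - [0, 0, 0, 0, 0]
    - [0, 0, 0, 0, 0]
  grip_force: 8

```text
clock: 3.35
ee_pos: [0.5104, -0.0827, 0.0155]
tcp_rot: [-0.008, 0.706, 0.007, 0.708]
ft_force: [-0.8, 0.3, 5.9]
gripper_width: 0.154
```

Call:
servo_tool:
  rows:
    - [0, 0, 0, 0.004, 0]
    - [0, 0, 0, 0.01, 0]
    - [0, 0, 0, 0.016, 0]
    - [0, 0, 0, 0.021, 0]
    - [0, 0, 0, 0.024, 0]
    - [0, 0, 0, 0.026, 0]
    - [0, 0, 0, 0.026, 0]

```text
clock: 4.05
ee_pos: [0.5324, -0.0816, 0.0148]
tcp_rot: [-0.007, 0.71, 0.008, 0.704]
ft_force: [-15.7, 0.4, 17.8]
gripper_width: 0.155
```

Run:
```python
from h import *
s=bot.read_state();print(s['ee_pos'].round(4),s['ft_force'].round(1))
c=bot.read_camera('top');save(c,'t1');b=bot.read_camera('scene')
cv2.imwrite('pics/c1.png',np.hstack([cv2.resize(c['frame'][130:310,250:370],None,fx=3,fy=3),cv2.resize(b['frame'][90:240,150:290],(420,540))])[:,:,::-1])
```

```text
[ 0.5324 -0.0816  0.0148] [-15.7   0.4  17.8]
```

View pics/c1.png

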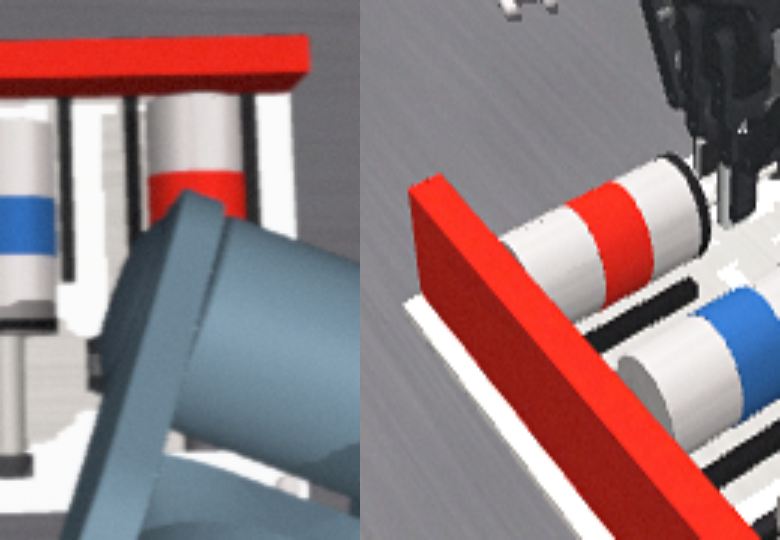

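Call:
servo_tool:
  rows:
    - [0, 0, 0, 0, 0]
    - [0, 0, 0, 0, 0]

```text
clock: 4.35
ee_pos: [0.5324, -0.0816, 0.0147]
tcp_rot: [-0.007, 0.71, 0.008, 0.704]
ft_force: [-15.6, -0.4, 17.5]
gripper_width: 0.15
```

Run:
```python
from h import *
s=bot.read_state();print(s['ee_pos'].round(4),s['ft_force'].round(1),s['ft_torque'].round(2),s['gripper_width'])
c=bot.read_camera('top');f=c['frame'].astype(int)
for u in(307,315,322):print(u,[(v,f[v,u].tolist()) for v in range(152,167)])
for v in (154,158,160,161,162,163):print(v,ray(c,316,v,.05).round(4),ray(c,316,v,.056).round(4))
w=bot.read_camera('wrist');save(w,'w2');b=bot.read_camera('scene')
cv2.imwrite('pics/c2.png',np.hstack([cv2.resize(b['frame'][70:180,190:330],None,fx=3,fy=4),cv2.resize(w['frame'][100:384,150:350],None,fy=440/284,fx=1.8)])[:,:,::-1])
```

```text
[ 0.5324 -0.0816  0.0147] [-15.6  -0.4  17.5] [-0.03  2.38  0.02] 0.1503811944503274
307 [(152, [239, 43, 27]), (153, [239, 42, 27]), (154, [217, 38, 26]), (155, [113, 21, 13]), (156, [91, 18, 16]), (157, [93, 20, 18]), (158, [92, 8, 12]), (159, [89, 13, 12]), (160, [92, 27, 20]), (161, [123, 88, 90]), (162, [181, 173, 172]), (163, [189, 182, 181]), (164, [188, 181, 181]), (165, [189, 183, 180]), (166, [186, 179, 180])]
315 [(152, [239, 35, 16]), (153, [237, 40, 25]), (154, [205, 33, 24]), (155, [109, 23, 19]), (156, [91, 17, 12]), (157, [87, 10, 3]), (158, [90, 12, 5]), (159, [88, 16, 13]), (160, [121, 89, 88]), (161, [210, 202, 201]), (162, [221, 216, 213]), (163, [222, 216, 215]), (164, [221, 215, 215]), (165, [221, 217, 215]), (166, [221, 215, 213])]
322 [(152, [238, 43, 24]), (153, [234, 37, 18]), (154, [192, 31, 24]), (155, [106, 14, 13]), (156, [92, 19, 14]), (157, [91, 16, 17]), (158, [88, 6, 1]), (159, [87, 12, 13]), (160, [112, 68, 69]), (161, [186, 166, 166]), (162, [222, 215, 215]), (163, [227, 221, 221]), (164, [227, 222, 221]), (165, [227, 222, 220]), (166, [227, 222, 221])]
154 [ 0.6802 -0.0797  0.05  ] [ 0.679  -0.0789  0.056 ]
158 [ 0.6739 -0.0796  0.05  ] [ 0.6727 -0.0788  0.056 ]
160 [ 0.6708 -0.0796  0.05  ] [ 0.6696 -0.0788  0.056 ]
161 [ 0.6692 -0.0795  0.05  ] [ 0.6681 -0.0788  0.056 ]
162 [ 0.6676 -0.0795  0.05  ] [ 0.6665 -0.0787  0.056 ]
163 [ 0.6661 -0.0795  0.05  ] [ 0.6649 -0.0787  0.056 ]
```

View pics/c2.png

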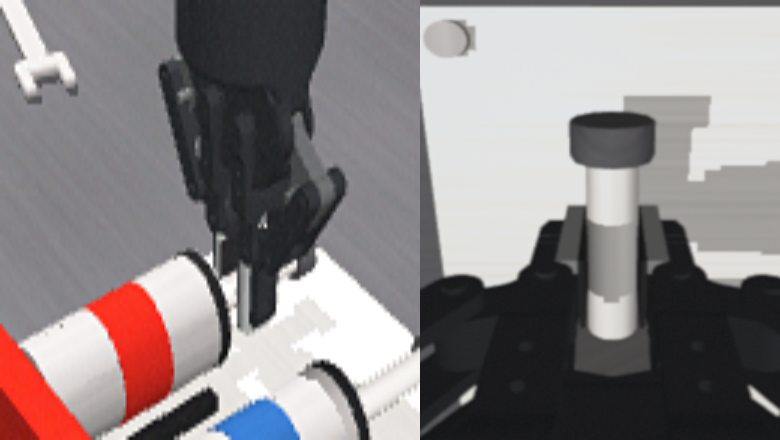

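Foot's top edge is still ~6 mm short of the stop (row 160), yet the tool feels −16 N in x and +17 N in z. The fingertips are probably pressing on something, so I'll raise slightly and check.

Call:
servo_tool:
  rows:
    - [0, -0.001, 0, 0, 0]
    - [0, -0.002, 0, 0, 0]
    - [0, -0.002, 0, 0, 0]

```text
clock: 4.8
ee_pos: [0.5342, -0.0814, 0.0155]
tcp_rot: [-0.007, 0.708, 0.008, 0.706]
ft_force: [-3.2, -0.1, -2.2]
gripper_width: 0.155
```

Call:
servo_tool:
  rows:
    - [0, -0.001, 0, 0.001, 0]
    - [0, -0.001, 0, 0.003, 0]
    - [0, -0.001, 0, 0.005, 0]
    - [0, -0.001, 0, 0.006, 0]
    - [0, -0.001, 0, 0.006, 0]

```text
clock: 5.3
ee_pos: [0.5394, -0.0811, 0.0159]
tcp_rot: [-0.007, 0.709, 0.008, 0.705]
ft_force: [-6.8, -0.6, -2.0]
gripper_width: 0.154
```

```bash
cat > g.py <<'E'
from h import *
s=bot.read_state();print(s['ee_pos'].round(4),s['ft_force'].round(1),s['ft_torque'].round(2),s['gripper_width'])
c=bot.read_camera('top');f=c['frame'].astype(int)
for u in(310,316,322):print(u,[(v,f[v,u].tolist()) for v in range(153,163)])
E
python3 g.py
```

```text
[ 0.5394 -0.0811  0.0159] [-6.8 -0.6 -2. ] [-0.09  1.06 -0.03] 0.15432932820993336
310 [(153, [239, 42, 27]), (154, [211, 31, 21]), (155, [114, 27, 25]), (156, [127, 96, 94]), (157, [206, 198, 197]), (158, [215, 209, 206]), (159, [213, 208, 204]), (160, [216, 209, 208]), (161, [214, 207, 207]), (162, [218, 211, 209])]
316 [(153, [238, 42, 27]), (154, [205, 34, 22]), (155, [112, 36, 32]), (156, [134, 109, 108]), (157, [218, 209, 208]), (158, [222, 219, 216]), (159, [223, 218, 218]), (160, [221, 215, 216]), (161, [223, 220, 219]), (162, [222, 216, 217])]
322 [(153, [235, 42, 26]), (154, [192, 31, 19]), (155, [106, 27, 20]), (156, [127, 99, 98]), (157, [222, 216, 214]), (158, [225, 219, 219]), (159, [225, 221, 221]), (160, [226, 221, 220]), (161, [223, 218, 216]), (162, [223, 218, 216])]
```

Call:
servo_tool:
  rows:
    - [0, -0.008, 0, -0.003, 0]
    - [0, -0.017, 0, -0.004, 0]
    - [0, -0.024, 0, -0.005, 0]
    - [0, -0.035, 0, -0.005, 0]
    - [0, -0.045, 0, -0.003, 0]
    - [0, -0.055, 0, 0, 0]
    - [0, -0.065, 0, 0.003, 0]
    - [0, -0.065, 0, 0.003, 0]

```text
clock: 6.15
ee_pos: [0.5454, -0.0819, 0.084]
tcp_rot: [-0.008, 0.706, 0.007, 0.708]
ft_force: [-2.7, 0.1, -1.8]
gripper_width: 0.151
```

Run:
```python
from h import *
s=bot.read_state();print(s['ee_pos'].round(4),s['ft_force'].round(1),s['gripper_width'])
b=bot.read_camera('scene')
cv2.imwrite('pics/c3.png',cv2.resize(b['frame'][60:240,140:340],None,fx=3,fy=3)[:,:,::-1])
```

```text
[ 0.5454 -0.0819  0.084 ] [-2.7  0.1 -1.8] 0.1511732810042402
```

View pics/c3.png

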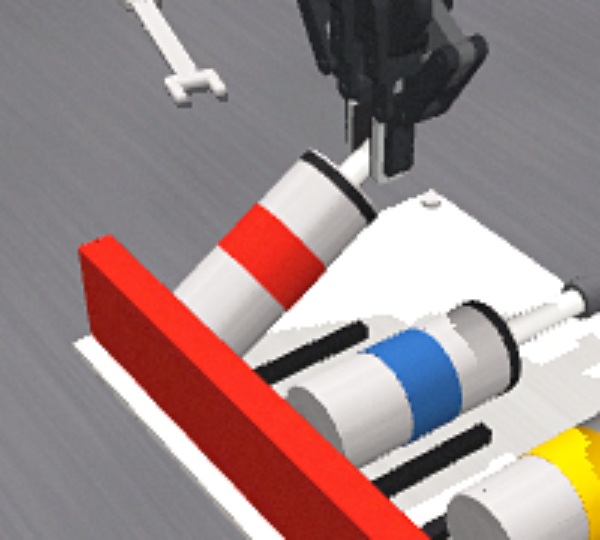

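Call:
servo_tool:
  rows:
    - [0, -0.006, 0, 0.004, 0]
    - [0, -0.011, 0, 0.008, 0]
    - [0, -0.018, 0, 0.015, 0]
    - [0, -0.024, 0, 0.021, 0]
    - [0, -0.024, 0, 0.021, 0]
    - [0, -0.03, 0, 0.029, 0]
    - [0, -0.035, 0, 0.038, 0]
    - [0, -0.035, 0, 0.038, 0]

```text
clock: 7.0
ee_pos: [0.5836, -0.0809, 0.118]
tcp_rot: [-0.008, 0.706, 0.007, 0.708]
ft_force: [-0.8, -0.1, -2.6]
gripper_width: 0.153
```

Run:
```python
from h import *
s=bot.read_state();print(s['ee_pos'].round(4),s['ft_force'].round(1),s['gripper_width'])
b=bot.read_camera('scene')
cv2.imwrite('pics/c4.png',cv2.resize(b['frame'][40:220,140:340],None,fx=3,fy=3)[:,:,::-1])
```

```text
[ 0.5836 -0.0809  0.118 ] [-0.8 -0.1 -2.6] 0.15349125208315895
```

View pics/c4.png

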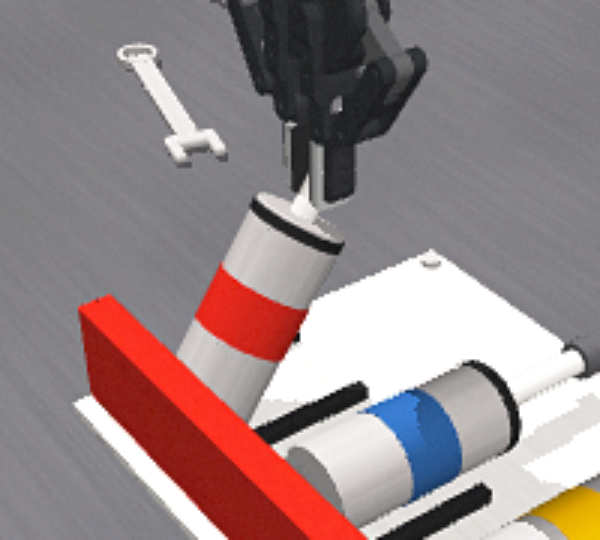

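Call:
servo_tool:
  rows:
    - [0, -0.004, 0, 0.01, 0]
    - [0, -0.007, 0, 0.02, 0]
    - [0, -0.008, 0, 0.031, 0]
    - [0, -0.009, 0, 0.042, 0]
    - [0, -0.009, 0, 0.05, 0]
    - [0, -0.008, 0, 0.058, 0]
    - [0, -0.006, 0, 0.065, 0]
    - [0, -0.006, 0, 0.065, 0]

```text
clock: 7.85
ee_pos: [0.6493, -0.0797, 0.1243]
tcp_rot: [-0.008, 0.705, 0.007, 0.709]
ft_force: [1.0, 1.4, 0.9]
gripper_width: 0.003
```

Run:
```python
from h import *
s=bot.read_state();print(s['ee_pos'].round(4),s['ft_force'].round(1),s['gripper_width'])
b=bot.read_camera('scene')
w=bot.read_camera('wrist')
cv2.imwrite('pics/c5.png',np.hstack([cv2.resize(b['frame'][20:200,120:320],None,fx=2.5,fy=3),cv2.resize(w['frame'][100:384,150:350],None,fx=1.4,fy=540/284)])[:,:,::-1][:,:800])
```

```text
[ 0.6493 -0.0797  0.1243] [1.  1.4 0.9] 0.0029036845761722142
```

View pics/c5.png

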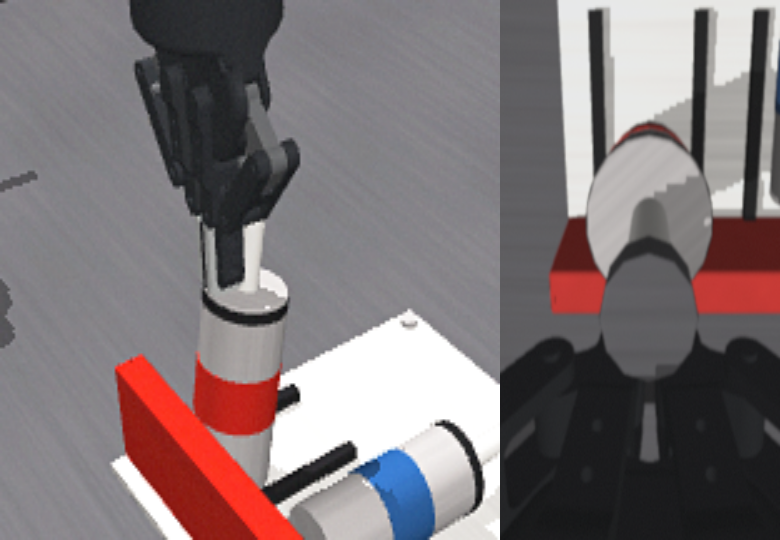

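The pads slipped past the rod near upright: the gripper is shut with the rod on its robot side. In the wrist view the nut's top is at about (257,267) and the tube-end disc at about (257,208). I'll work out the lean.

Run:
```python
from h import *
c=bot.read_camera('wrist');b=bot.read_camera('scene')
print('nut top',ray(c,257,267,.188),'tube top',ray(c,257,208,.116), np.array(c['world_from_camera'])[:3,3])
T=np.array(b['world_from_camera']);K=np.array(b['camera_matrix'])
def proj(P):
    q=T[:3,:3].T@(np.array(P)-T[:3,3]);q=K@(q*[1,-1,-1]);return q[:2]/q[2]
for th in(0,10,20,30):
    t=np.radians(th);f=np.array([.676-.025*np.cos(t),-.080,.006+.025*np.sin(t)]);a=np.array([-np.sin(t),0,np.cos(t)])
    print(th,'scene tube-top ctr',proj(f+.11*a).round(1),'band ctr',proj(f+.055*a).round(1),'nut',proj(f+.182*a).round(1))
hsv=cv2.cvtColor(b['frame'],cv2.COLOR_RGB2HSV);m=((hsv[...,0]<8)|(hsv[...,0]>172))&(hsv[...,1]>150)
m[:100]=0;n,l,st,ce=cv2.connectedComponentsWithStats(m.astype(np.uint8))
for i in range(1,n):
    if st[i,4]>100:print(st[i],ce[i].round(1))
```

```text
nut top [ 0.61879987 -0.07873678  0.188     ] tube top [ 0.62811793 -0.07843822  0.116     ] [ 0.56870799 -0.07988795  0.26525651]
0 scene tube-top ctr [207.8 118. ] band ctr [210.  148.8] nut [204.4  72. ]
10 scene tube-top ctr [218.8 112.3] band ctr [215.  144.9] nut [224.2  64.8]
20 scene tube-top ctr [228.8 109.1] band ctr [219.5 142.1] nut [242.2  61.9]
30 scene tube-top ctr [237.7 108.4] band ctr [223.3 140.7] nut [257.8  63.1]
[ 166  138  144  164 6292] [240.4 221.7]
[198 139  35  26 574] [213.9 153.6]
[504 365   8  19 114] [508.2 375.6]
```

The damper leans about 8° towards the robot, resting against the shut fingers on its stop side. Gravity should right it, so I'll back the fingers slowly towards the stop.

Call:
servo_tool:
  rows:
    - [0, 0, 0, 0.002, 0]
    - [0, 0, 0, 0.004, 0]
    - [0, 0, 0, 0.006, 0]
    - [0, 0, 0, 0.008, 0]
    - [0, 0, 0, 0.01, 0]
    - [0, 0, 0, 0.012, 0]
    - [0, 0, 0, 0.014, 0]
    - [0, 0, 0, 0.016, 0]

```text
clock: 8.85
ee_pos: [0.6634, -0.079, 0.123]
tcp_rot: [-0.007, 0.707, 0.007, 0.707]
ft_force: [-0.1, 0.2, 0.3]
gripper_width: 0.001
```

Call:
servo_tool:
  rows:
    - [0, 0, 0, 0.002, 0]
    - [0, 0, 0, 0.004, 0]
    - [0, 0, 0, 0.006, 0]
    - [0, 0, 0, 0.01, 0]
    - [0, 0, 0, 0.016, 0]
    - [0, 0, 0, 0.022, 0]
    - [0, 0, 0, 0.028, 0]
    - [0, 0, 0, 0.028, 0]

```text
clock: 9.65
ee_pos: [0.692, -0.0785, 0.123]
tcp_rot: [-0.007, 0.707, 0.007, 0.707]
ft_force: [-0.3, -0.1, -0.8]
gripper_width: 0.002
```

Run:
```python
from h import *
s=bot.read_state();print(s['ee_pos'].round(4),s['ft_force'].round(1),s['gripper_width'])
b=bot.read_camera('scene')
w=bot.read_camera('wrist')
cv2.imwrite('pics/c6.png',np.hstack([cv2.resize(b['frame'][20:200,120:320],None,fx=2.5,fy=3),cv2.resize(w['frame'][100:384,150:350],None,fx=1.4,fy=540/284)])[:,:,::-1][:,:800])
```

```text
[ 0.692  -0.0785  0.123 ] [-0.3 -0.1 -0.8] 0.0024652010615123275
```

View pics/c6.png

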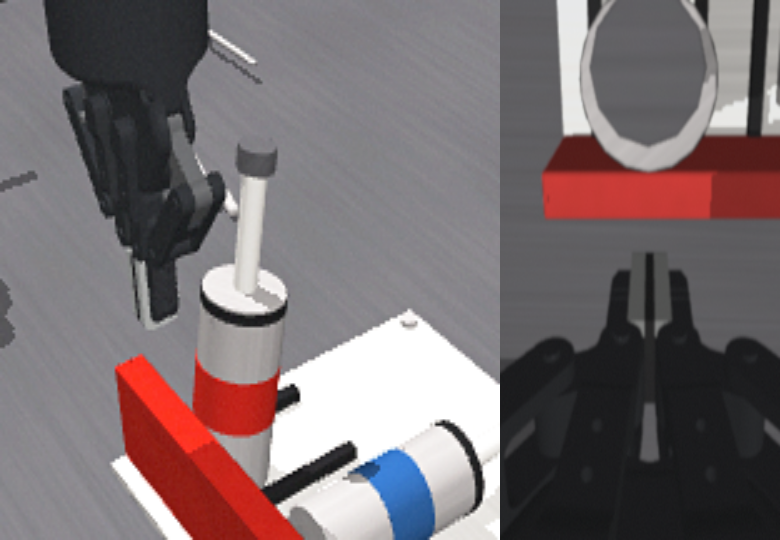

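The fingers are clear, but the rod still looks tilted (nut at about (223,69), tube top at (217,117)). It may be wedged between stop and board. I'll raise the arm and measure the lean.

Call:
servo_tool:
  rows:
    - [0, -0.04, 0, 0, 0]
    - [0, -0.08, 0, -0.03, 0]
    - [0, -0.12, 0, -0.08, 0]
    - [0, -0.13, 0, -0.13, 0]
    - [0, -0.13, 0, -0.18, 0]
    - [0, -0.13, 0, -0.23, 0]
    - [0, -0.13, 0, -0.28, 0]
    - [0, -0.13, 0, -0.28, 0]

```text
clock: 10.55
ee_pos: [0.4076, -0.0835, 0.252]
tcp_rot: [-0.007, 0.707, 0.007, 0.707]
ft_force: [0.7, 0.6, 0.1]
gripper_width: 0.001
```

Run:
```python
from h import *
s=bot.read_state();print(s['ee_pos'].round(4),s['ft_force'].round(1),s['gripper_width'])
b=bot.read_camera('scene');a=bot.read_camera('top');save(a,'t7')
cv2.imwrite('pics/c7.png',np.hstack([cv2.resize(b['frame'][50:200,160:280],None,fx=3.5,fy=3.5),cv2.resize(a['frame'][110:240,270:370],None,fx=3.5,fy=525/130)])[:,:,::-1])
```

```text
[ 0.4076 -0.0835  0.252 ] [0.7 0.6 0.1] 0.0009761209909391222
```

View pics/c7.png

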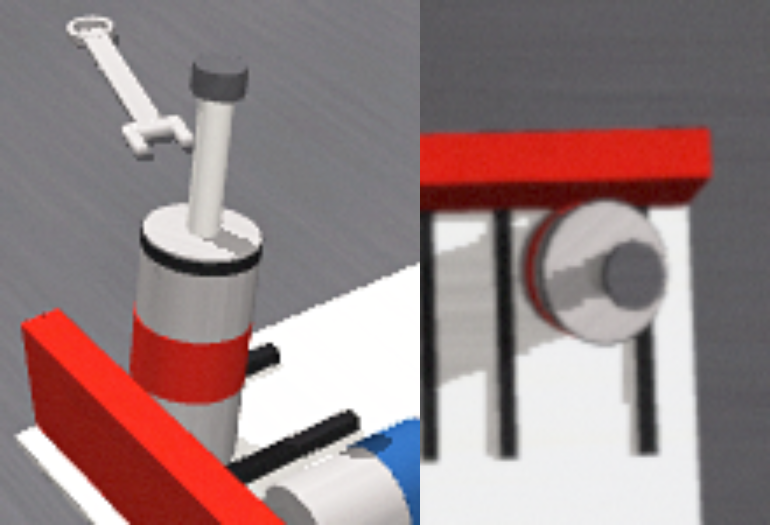

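Top view: nut-top centre is about (331,178), tube-end disc centre about (322,177). Scene view: nut top (222,67), tube-top disc centre (217.5,117).

Run:
```python
from h import *
from scipy.optimize import least_squares
a=bot.read_camera('top');b=bot.read_camera('scene')
def proj(c,P):
    T=np.array(c['world_from_camera']);K=np.array(c['camera_matrix'])
    q=T[:3,:3].T@(np.array(P)-T[:3,3]);q=K@(q*[1,-1,-1]);return q[:2]/q[2]
n_a,t_a,n_b,t_b=[np.array(x,float) for x in((331.1,178.1),(322,176.8),(222.4,67.5),(217.6,117.3))]
for nm,pa,pb in(('nut top',n_a,n_b),('tube top',t_a,t_b)):
    r=least_squares(lambda P:np.r_[proj(a,P)-pa,proj(b,P)-pb],[.64,-.08,.15]);print(nm,r.x.round(4),'resid px',r.fun.round(1))
print('top at z: nut',ray(a,*n_a,.188).round(4),'tube',ray(a,*t_a,.116).round(4))
print('scene at z: nut',ray(b,*n_b,.188).round(4),'tube',ray(b,*t_b,.116).round(4))
```

```text
nut top [ 0.622  -0.0805  0.1859] resid px [ 0.2 -0.3  0.4  0.1]
tube top [ 0.6349 -0.0796  0.1114] resid px [ 0. -0.  0.  0.]
top at z: nut [ 0.6213 -0.0799  0.188 ] tube [ 0.6342 -0.0789  0.116 ]
scene at z: nut [ 0.6245 -0.0773  0.188 ] tube [ 0.6385 -0.0734  0.116 ]
```

The two views agree, with residuals under 0.5 px. The damper is wedged, leaning 10.2° towards the robot, with its foot on the stop. I'll nudge the rod upright with shut fingers from the robot side.

Call:
servo_tool:
  rows:
    - [0, 0.02, 0, 0.05, 0]
    - [0, 0.05, 0, 0.1, 0]
    - [0, 0.08, 0, 0.14, 0]
    - [0, 0.11, 0, 0.165, 0]
    - [0, 0.12, 0, 0.175, 0]
    - [0, 0.12, 0, 0.185, 0]
    - [0, 0.12, 0, 0.19, 0]
    - [0, 0.12, 0, 0.19, 0]

```text
clock: 11.55
ee_pos: [0.6028, -0.0805, 0.1345]
tcp_rot: [-0.008, 0.706, 0.007, 0.708]
ft_force: [-0.0, -0.3, 0.6]
gripper_width: -0.002
```

Call:
servo_tool:
  rows:
    - [0, 0, 0, 0.003, 0]
    - [0, 0, 0, 0.006, 0]
    - [0, 0, 0, 0.009, 0]
    - [0, 0, 0, 0.012, 0]
    - [0, 0, 0, 0.015, 0]
    - [0, 0, 0, 0.018, 0]
    - [0, 0, 0, 0.02, 0]
    - [0, 0, 0, 0.02, 0]

```text
clock: 12.35
ee_pos: [0.6214, -0.0799, 0.1329]
tcp_rot: [-0.007, 0.707, 0.007, 0.707]
ft_force: [-0.3, -0.2, 0.0]
gripper_width: 0.003
```

Run:
```python
from h import *
s=bot.read_state();print(s['ee_pos'].round(4),s['ft_force'].round(1),s['ft_torque'].round(2))
b=bot.read_camera('scene')
cv2.imwrite('pics/c8.png',cv2.resize(b['frame'][30:200,140:300],None,fx=3.5,fy=3.5)[:,:,::-1])
```

```text
[ 0.6214 -0.0799  0.1329] [-0.3 -0.2  0. ] [-0.02  0.04  0.02]
```

View pics/c8.png

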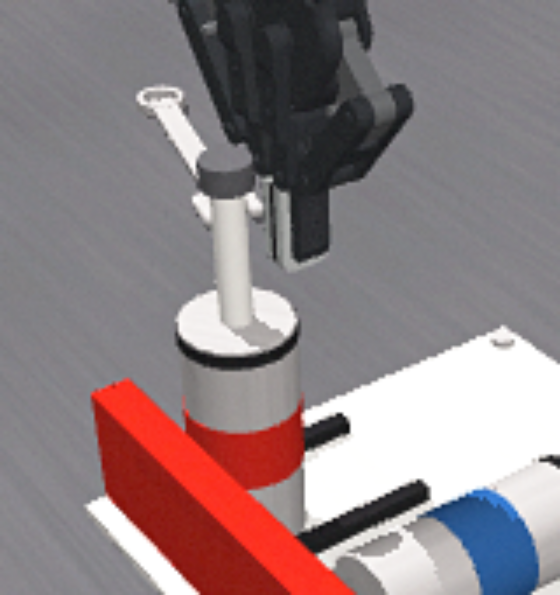

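It stands upright now: nut at (204,75), against a predicted (204,72) for 0°. I'll back the arm away and measure again.

Call:
servo_tool:
  rows:
    - [0, 0, 0, -0.02, 0]
    - [0, -0.03, 0, -0.06, 0]
    - [0, -0.07, 0, -0.11, 0]
    - [0, -0.11, 0, -0.16, 0]
    - [0, -0.12, 0, -0.2, 0]
    - [0, -0.12, 0, -0.21, 0]
    - [0, -0.12, 0, -0.21, 0]

```text
clock: 13.1
ee_pos: [0.41, -0.0844, 0.2547]
tcp_rot: [-0.008, 0.706, 0.006, 0.708]
ft_force: [-0.3, 0.1, -0.3]
gripper_width: 0.002
```

Run:
```python
from h import *
s=bot.read_state();print(s['ee_pos'].round(4),s['ft_force'].round(1),s['clock'])
b=bot.read_camera('scene');a=bot.read_camera('top');save(a,'t9')
cv2.imwrite('pics/c9.png',np.hstack([cv2.resize(b['frame'][50:260,160:400],None,fx=1.75,fy=2.5),cv2.resize(a['frame'][130:310,150:360],None,fx=1.8,fy=525/180)])[:,:,::-1])
```

```text
[ 0.41   -0.0844  0.2547] [-0.3  0.1 -0.3] 13.1
```

View pics/c9.png

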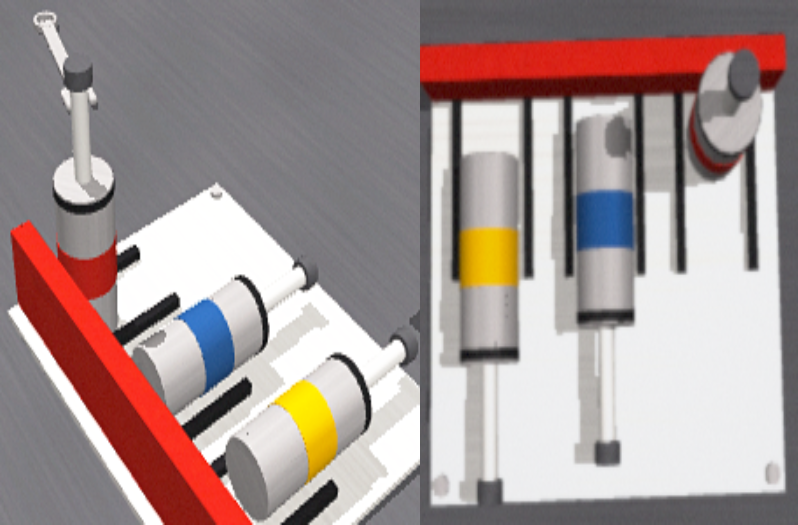

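Final view: red is upright at the stop; blue and yellow look unmoved. In the top view the nut is at (329,156) and the tube disc at (322,165). I'll compute the lean, check that the bystanders haven't shifted, and hand in if both are good.

Run:
```python
from h import *
a=bot.read_camera('top')
n=ray(a,328.9,155.7,.188);t=ray(a,322.2,165,.116);print(n.round(4),t.round(4),'lean deg',np.degrees(np.arctan2(np.linalg.norm((n-t)[:2]),.072)))
t0=cv2.imread('pics/t0.png')
for nm,lo,hi in(('blue',100,120),('yel',20,32)):
    for im in(t0,a['frame'][:,:,::-1].copy()):
        h=cv2.cvtColor(im,cv2.COLOR_BGR2HSV);m=(h[...,0]>=lo)&(h[...,0]<=hi)&(h[...,1]>150);m[:170]=0;m[:,:160]=0;m[:,290:]=0
        print(nm,np.argwhere(m).mean(0).round(1))
ok=np.linalg.norm((n-t)[:2])<.008
print(ok, bot.job_done() if ok else 'not handed in')
```

```text
[ 0.6498 -0.0777  0.188 ] [ 0.651  -0.0795  0.116 ] lean deg 1.6854470746290202
blue [204.7 252.4]
blue [204.7 252.4]
yel [217.7 187.3]
yel [217.7 187.3]
the job is handed in; nothing more can be done
True None
```

The red-banded damper now stands upright on its foot against the stop in its own lane, released, and I handed the job in at about 13 s on the clock. No verdict is reported.

I pinched it by the rod, slid it until the foot met the stop, and tipped it up with the foot kept down on the board.

**What went wrong along the way:**
- **Slide:** it stalled about 6 mm short of the stop, with about 16 N back and 17 N up on the tool. Raising the tool about 2 mm freed it, and the slide then finished.
- **Tip-up:** at 8 N the pads slipped off the rod on the last stretch, leaving the damper wedged against the stop, leaning about 10° towards the robot. A gentle push from the robot side with the fingers shut righted it.

**Last checks:**
- **Lean:** about 1.7° from vertical, within measurement error.
- **Position:** the axis is at x ≈ 0.650 m, about 26 mm from the stop face at about 0.676 m, so the tube is touching or within a millimetre or two.
- **Other dampers:** the blue and yellow bands have not moved by even 0.1 px in the top view.
- **Robot:** the arm was clear of everything, with tool force at about 0.

I did not measure the two on-the-way steps directly. The foot at the stop while lying, and the damper half-tipped with its foot down, were judged from pictures and tool positions.

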